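# Put the garment combs back in their slotted blocks

### The arm

A 6-joint arm with a two-finger parallel gripper is mounted at the origin on the work surface. World frame = base frame: x ahead of the robot, y to its left, z up, the work surface at z = 0. Lengths are in mm, angles in degrees, forces in N, time in s.
With the tool pointing down it reaches from about 350 to 850 mm from the base axis. Payload 8.1 kg.
Tool frame: the origin (TCP) lies midway between the tips of the shut fingers; the grasp point (between the pads) lies 19 mm behind it; y points along the fingers, x is the direction in which the jaws open and shut, and the axes are right-handed (so a half turn about y gives the same grasp; the last joint's range is limited). The gripper opens to 85 mm and grips with 20 to 120 N. Pads are 22 mm wide; open, the fingers measure 114 mm over their backs; the gripper's body (76 mm by 85 mm) begins 54 mm behind the grasp point. The pads swing forward as they close: fully open they stand 13 mm farther back than shut.
Start: joints at [61.799, 7.471, 85.268, -0, 87.261, -4.893], TCP at [237.383, 551.049, 231.292] pointing down, gripper open.
Joint ranges: [-169.43, 169.43], [-51.17, 129.36], [1.28, 143.12], [-76.62, 256.62], [0, 156.53], [-152.29, 152.29]. Speed limits (degrees/s): [136.94, 136.94, 159.86, 180, 180, 180].

### API

Orientations are given as [roll, pitch, yaw] about the fixed x, y, z axes, in that order (R = Rz(yaw) Ry(pitch) Rx(roll)).
In Python, from bench import r gives the robot as it stands.
- The arm moves only by the tool move_arm, never from a script. Its arguments are lists of equal length, an entry for each row: "linear": the shift along the tool's x, y, z normalised to -1 to 1, where 1 is 300 mm, a list of three; "twist": the turn, a rotation vector about the tool's x, y, z normalised to -1 to 1, where 1 is pi/2 rad, a list of three; "hand": the opening, from -1 (shut) to 1 (fully open). A call has 1 to 12 rows; each row is the pose to reach, as a shift and turn from the pose measured when the call began, along the tool's axes at that moment; what a row does not reach only later rows make up. A row lasts 1/12 s, in which the tool goes at most 41.7 mm and 7.16 degrees, less where a joint would pass 70% of its speed; a pose out of reach is approached as far as the arm can. A call with a number of a shift or a turn outside -1 to 1 is refused whole. A call with a gripper value outside its range is refused whole. The fingers move at their own pace and stop on an object; "force" is the grip in N (left out, the last holds). Time passes only in rows, so rows that repeat a pose let the fingers close. It gives the time, the measured TCP pose, the force and the opening at its end, in the units of the state.
- r.sense(): the state, without advancing time (a new reading comes with each control period).
- r.snapshot(name): name is "side" or "top" or "wrist"; returns a dict with "frame" (480x640x3 uint8, red, green, blue), "range_z" (480x640 float32, mm along the optical axis (not along the pixel's ray), 0 where there is no reading), "intrinsics" (3x3 intrinsics, pixels), "dist_coeffs" ([k1, k2, p1, p2, k3] as OpenCV has them; the pictures are not rectified), "R" (3x3) and "t" (3): a world point X has camera coordinates R X + t; the wrist camera has in their place "hand_eye" (4x4, takes a point from camera to tool coordinates, whose origin is the TCP and whose axes are the tool frame's). Camera axes: x right, y down, z forward; pixel columns grow to the right and rows downward; lengths in mm; the calibration is good to about 2 mm. A picture is of the moment at which its call begins: read the wrist's pose just before it.
- r.hand_in(): hands the job in, once; it reports no verdict.
The state is a dict: "time": time; "joint_pos": joint angles; "qd": joint speeds; "joint_efforts": joint torques, N m; "tool_pos": TCP position; "tcp_rot": TCP orientation; "ft_force": force on the tool from outside, world axes, zero at the start; "wrist_torque": the same for the moment, N m; "finger_gap": finger opening in mm.
Only numpy, scipy, OpenCV 4.12 (cv2) and the standard library are available. Lean on these libraries where they do the work, as an engineer would, in place of code of your own. Each camera call takes 0.05 s, during which the arm holds its last target. There are 200 camera calls.

### The job

Someone left the narrow garment comb in the wide block's slot. First move the narrow comb into the slot of the narrow block, then take the wide comb from the leaning rest and put it into the slot of the wide block, each lowered edgewise, not dropped, until it stands fully home in the middle of its slot. Leave everything else on the table where it is, and let go of the combs.

Things in the scene. Friction and masses are not known exactly. Their poses are not given: they have to be found in the camera images.
- narrow_comb: Narrow comb: flat metal blade 56 wide (y) x 5 thick (x), z=0 to 85, lowest 10 only 3 thick and 50 wide (lead-in); on top a dark wooden bar grip 62 (y) x 16 (x), z=85 to 113, flat sides. About 120 g. Origin: middle of the lower toothed edge; y along the blade, z up to the grip. Starts in the wide block's slot, anywhere along it, tilted up to 0.08 rad as the slot is loose.
- wide_comb: Wide comb: flat metal blade 90 wide (y) x 5 thick (x), z=0 to 85, lowest 10 only 3 thick and 84 wide (lead-in); on top a dark wooden bar grip 96 (y) x 16 (x), z=85 to 113, flat sides. About 170 g. Origin: middle of the lower toothed edge; y along the blade, z up to the grip. Starts leaning 0.35 rad (20 deg) in the rest, grip towards the rest's -x.
- wide_block: Fixed wooden block 70 (x) x 126 (y) x 62 high with one upright slot open at the top, along y through its centre: 94 long x 8 wide, 50 deep, its floor 12 above the table. Origin: centre of the underside.
- wide_block_slot (a point): Centre of the wide block's slot floor (12 mm over the table); axes as the block: y along the slot, z up.
- narrow_block: Fixed wooden block 70 (x) x 92 (y) x 62 high with one upright slot open at the top, along y through its centre: 60 long x 8 wide, 50 deep, its floor 12 above the table. Origin: centre of the underside.
- narrow_block_slot (a point): Centre of the narrow block's slot floor (12 mm over the table); axes as the block: y along the slot, z up.
- rest: Fixed plywood rest, base 100 (x) x 130 (y), 80 high: a trough along y, 10 wide, 98 long, leaning 0.35 rad to the rest's -x. The comb lies on its lower (-x) board, which reaches 65 up the blade; the other board reaches 30, the side cheeks 40. Draw the comb out along its own z by 70 or more. Origin: centre of the underside.
- scent_bottle: Loose glass bottle, diameter 40, 140 high, beyond one end of the wide block. Bystander. Origin: centre of underside, as for all bystanders.
- jewel_stand: Loose brass T-shaped jewellery stand, foot diameter 52, bar 102 long (its x), 201 high, beyond one end of the narrow block. Bystander.
- cream_tin: Loose round tin, diameter 64, 32 high. Bystander.
- ring_dish: Loose white dish, diameter 84, 28 high. Bystander.
- clothes_brush: Loose wooden clothes brush standing on its bristles, 150 (x) x 46 x 38 high. Bystander.
- shoe_tree: Loose wooden shoe tree lying flat, 200 long (x=-118 to 83) x 70 x 46 high. Bystander.
- watch_case: Loose black case 75 x 95 x 50 high. Bystander.
- glasses_case: Loose brown case 160 (x) x 60 x 45 high. Bystander.
Things that resemble listed ones, but are neither listed nor needed, are in the scene too. What is shaped like the wide_comb but blue, pink or turquoise is not meant.

How it is judged (in metres and radians):
On the way, in this order (a step that is already met when the one before it is completed fails the run):
1. the narrow comb stands fully home in the narrow block (z of narrow_comb in the frame of narrow_block_slot between -0.005 and 0.005 m and horizontal distance between narrow_comb and narrow_block_slot below 0.008 m and angle between narrow_comb's own z axis and vertical below 0.12 rad and angle between the y axis of narrow_comb and the y axis of narrow_block, either way round below 0.12 rad), for 0.2 s.
2. the wide comb stands fully home in the wide block (z of wide_comb in the frame of wide_block_slot between -0.005 and 0.005 m and horizontal distance between wide_comb and wide_block_slot below 0.008 m and angle between wide_comb's own z axis and vertical below 0.12 rad and angle between the y axis of wide_comb and the y axis of wide_block, either way round below 0.12 rad), for 0.2 s.
At the end, for the whole second after the job is handed in: Each comb stands in its own block's slot with its lower edge within 5 mm of the slot floor's height and within 8 mm of the floor's centre, upright and in line with the slot within 0.12 rad, released and at rest (all of step 1 and all of step 2 and linear speed of each of narrow_comb, wide_comb below 0.02 m/s and contact force between the fingers and narrow_comb below 0.1 N and contact force between the fingers and wide_comb below 0.1 N); the robot touches nothing.
It fails at once if a bystander is moved over 20 mm (distance of any of scent_bottle, jewel_stand, cream_tin, ring_dish, clothes_brush, shoe_tree, watch_case, glasses_case from where it was at the start of the episode above 0.02 m).
It fails at once if the narrow comb is dropped (over 0.6 m/s while not held) (linear speed of narrow_comb above 0.6 m/s and contact force between the fingers and narrow_comb below 0.1 N).
It fails at once if the wide comb is dropped (over 0.6 m/s while not held) (linear speed of wide_comb above 0.6 m/s and contact force between the fingers and wide_comb below 0.1 N).
It also fails if it takes over 72 s, if anything falls off the work surface, if the arm or the gripper's body presses on something with over 40 N, if the wrist force passes 120 N, or if a joint passes its speed limit or range.

## Working session

There is one attempt and no reset: what is moved stays moved. The work goes in short steps, Python scripts to look and compute and a tool call to move; the robot and the scene stay as the last step left them, time stands still between calls to the robot, and variables do not carry over. Pictures are saved under pics/ and viewed, on a budget of 10 in all, crops included, one or two more only if the job needs it, and the job is handed in when it is done.

Besides the shell and the picture viewer there is one more tool, called after "Emit:" as a command line: name --argument value ..., lists and objects as JSON in quotes. move_arm: Moves the arm, as the interface text tells. Scaled input: -1 to 1 covers 300 mm each way for a shift and pi/2 rad each way for a turn. Its arguments: {"type":"object","properties":{"linear":{"type":"array","items":{"type":"array","items":{"type":"number","minimum":-1,"maximum":1}}},"twist":{"type":"array","items":{"type":"array","items":{"type":"number","minimum":-1,"maximum":1}}},"hand":{"type":"array","items":{"type":"number"}},"force":{"type":"number"}},"required":["linear","twist","hand"]}

```bash
ls; mkdir -p pics; python3 - <<'E'
from bench import r
import cv2,numpy as np,pickle
s=r.sense();print(s)
for n in("top","side"):
    d=r.snapshot(n);pickle.dump(d,open(n+".pkl","wb"));cv2.imwrite(f"pics/{n}0.png",d["frame"][:,:,::-1])
    print(n,d["intrinsics"],d["dist_coeffs"],d["R"],d["t"])
E
```

```text
pics
{'time': 0.0, 'joint_pos': array([ 6.17997481e+01,  7.51687050e+00,  8.53316566e+01, -1.00827085e-04,
        8.72634533e+01, -4.89256314e+00]), 'qd': array([-0.00234726, -0.01104325, -0.05248088, -0.11843371,  0.04653756,
        0.0600365 ]), 'joint_efforts': array([-4.07533971e-04, -5.69402683e+01, -5.00549769e+01, -2.08755609e-04,
        1.49708125e-02,  3.47471564e-05]), 'tool_pos': array([237.10030499, 550.53143366, 230.2033069 ]), 'tcp_rot': array([-89.99054979,   0.11158095,  66.69232533]), 'ft_force': array([-0.75581677,  0.34155266, -0.03068217]), 'wrist_torque': array([0.00774272, 0.04038776, 0.01089465]), 'finger_gap': 85.50346579975344}
top [[471.24821486   0.         321.92936978]
 [  0.         471.24821486 234.31071998]
 [  0.           0.           1.        ]] [-0.02836986  0.          0.          0.          0.        ] [[ 0.01518747 -0.99986838  0.00570647]
 [-0.98914467 -0.01585833 -0.14608677]
 [ 0.14615803 -0.00342583 -0.98925532]] [  46.86748592  530.91295628 1164.00257341]
side [[580.14582456   0.         327.86858556]
 [  0.         580.14582456 240.92421044]
 [  0.           0.           1.        ]] [-0.04686161  0.          0.          0.          0.        ] [[ 0.67812631 -0.734921   -0.00598593]
 [-0.52349064 -0.47728655 -0.70580103]
 [ 0.51585099  0.48175583 -0.70838483]] [-317.56613338  329.09136262 1187.57230066]
```

View pics/top0.png

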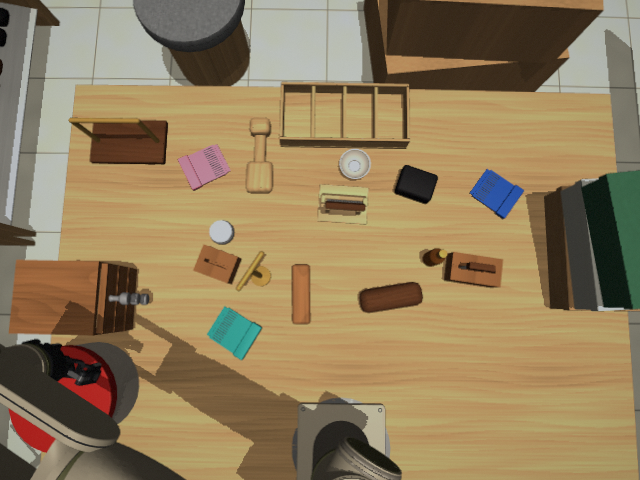

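View pics/side0.png

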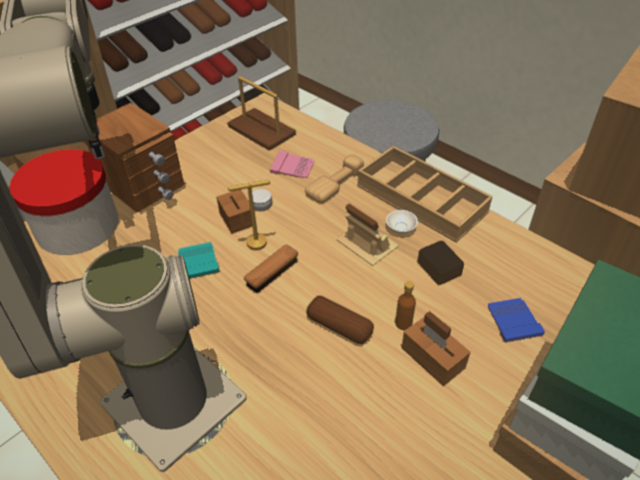

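```bash
cat >h.py <<'E'
import cv2,numpy as np,pickle
from scipy.spatial.transform import Rotation as Ro
def rot(s): return Ro.from_euler('xyz',s["tcp_rot"],degrees=True).as_matrix()
def cloud(d,s=None):
    v,u=np.mgrid[:480,:640]
    p=cv2.undistortPoints(np.stack([u,v],-1).reshape(-1,1,2).astype(float),d["intrinsics"],np.array(d["dist_coeffs"])).reshape(480,640,2)
    z=d["range_z"].astype(float); c=np.dstack([p*z[...,None],z])
    if "R" in d: X=(c-d["t"])@d["R"]
    else:
        H=np.array(d["hand_eye"]); X=(c@H[:3,:3].T+H[:3,3])@rot(s).T+s["tool_pos"]
    X[z<=0]=np.nan; return X
def rect(P):
    (c,wh,a)=cv2.minAreaRect(P.astype(np.float32))
    b=cv2.boxPoints((c,wh,a)); e=[b[1]-b[0],b[2]-b[1]]; L=max(e,key=np.linalg.norm)
    return np.round(c,1),np.round(sorted(wh),1),round(float(np.degrees(np.arctan2(L[1],L[0]))%180),2)
def comp(X,box,z0,z1,minn=15):
    u0,v0,u1,v1=box; m=np.zeros(X.shape[:2],np.uint8)
    m[v0:v1,u0:u1]=((X[v0:v1,u0:u1,2]>z0)&(X[v0:v1,u0:u1,2]<z1))
    n,l,st,_=cv2.connectedComponentsWithStats(m)
    for i in range(1,n):
        if st[i,4]>=minn:
            P=X[l==i]; print(st[i],*rect(P[:,:2]),"zmed %.1f [%.1f %.1f]"%(np.median(P[:,2]),P[:,2].min(),P[:,2].max()))
E
python3 - <<'E'
from h import *
d=pickle.load(open("top.pkl","rb"));X=cloud(d)
print("table",X[330:400:10,540,2])
print("wblock");comp(X,(435,240,515,300),55,70)
print("ncomb");comp(X,(435,240,515,300),112,140)
print("nblock");comp(X,(185,235,285,300),55,70)
print("stand");comp(X,(185,235,285,300),110,230);print("foot");comp(X,(185,235,285,300),4,30)
print("rest");comp(X,(300,170,385,235),3,30);comp(X,(300,170,385,235),60,90);comp(X,(300,170,385,235),95,150)
print("bottle");comp(X,(415,240,450,275),60,150)
f=d["frame"][:,:,::-1]
c=[cv2.resize(f[y:y+64,x:x+84],(400,300),interpolation=cv2.INTER_CUBIC) for x,y in((432,236),(186,236),(302,175))]
g=pickle.load(open("side.pkl","rb"))["frame"][:,:,::-1]
c.append(cv2.resize(g[195:270,325:425],(400,300),interpolation=cv2.INTER_CUBIC))
cv2.imwrite("pics/c1.png",np.vstack([np.hstack(c[:2]),np.hstack(c[2:])]))
E
```

```text
table [ 0.950799    2.0075976   6.98312297 -1.02963122  0.19865446  3.16570056
 -1.7856275 ]
wblock
[ 449  252   54   36 1207] [ 445.2 -330.1] [ 70.6 129.1] 82.03 zmed 62.1 [55.0 70.0]
ncomb
[437 250  10   9  43] [ 473.7 -225.1] [16.7 18.9] 35.04 zmed 137.3 [112.5 139.9]
[467 262  29  11 197] [ 446.5 -323.1] [16.7 64.8] 82.38 zmed 124.2 [112.1 129.7]
nblock
[193 245  46  39 986] [449.5 318.5] [69.9 93.6] 70.68 zmed 62.0 [55.3 68.3]
stand
[236 251  28  40 265] [423.8 212.7] [13.3 99. ] 150.14 zmed 199.7 [117.9 205.5]
foot
[211 235  24  11  70] [513.7 311.9] [20.9 58. ] 100.56 zmed 21.0 [5.2 29.8]
[230 258  12  27  53] [433.2 274.5] [ 6.4 71.1] 157.88 zmed 17.0 [4.4 29.8]
[207 260  20  10  65] [451.4 324. ] [ 7.9 50.7] 71.01 zmed 13.2 [7.6 26.6]
[250 266  21  20 268] [422.8 212.3] [48.2 50.7] 149.0 zmed 14.5 [4.1 22.9]
rest
[342 170  27  10 184] [696.8 -29.5] [29.3 68.5] 91.13 zmed 16.3 [3.1 30.0]
[ 316  181   53   45 1064] [623.2   3.6] [117.8 137.2] 87.45 zmed 6.3 [3.0 30.0]
[330 199  32   3  34] [624.5  -5.3] [ 5.3 81.5] 87.28 zmed 20.3 [16.7 29.8]
[321 203   4   4  16] [600.1  55. ] [7.5 9.3] 0.75 zmed 76.7 [71.2 80.2]
[325 201  40  11 309] [590.    2.4] [23.4 94.4] 86.5 zmed 124.9 [102.5 133.6]
bottle
[427 248  20  17 254] [ 473.2 -222.6] [33.4 39.1] 20.1 zmed 96.1 [61.1 144.9]
```

View pics/c1.png

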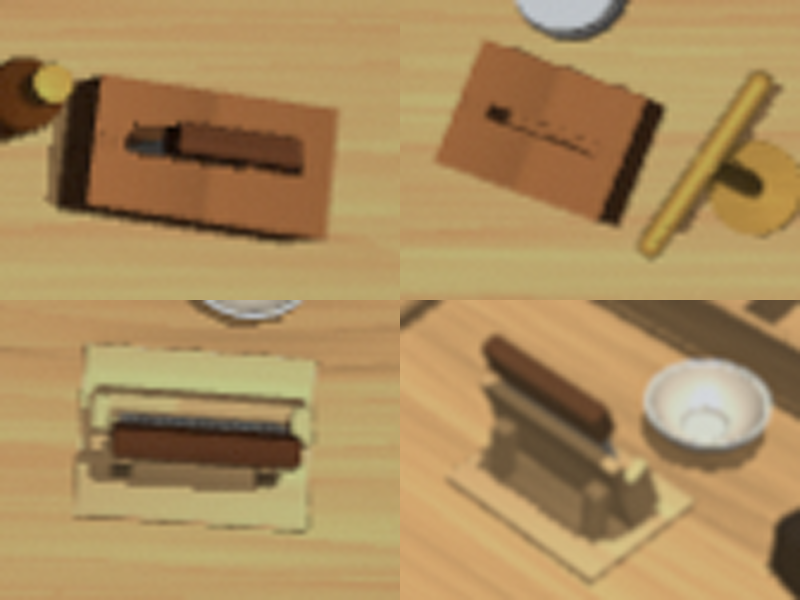

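```bash
cat >>h.py <<'E'
def go(s,p,yaw,lean=0):
    """numbers for a move to TCP p, tool x at yaw; lean: turn about tool z (deg)"""
    R0=rot(s); Rt=(Ro.from_euler('z',yaw,degrees=True)*Ro.from_euler('x',-90,degrees=True)*Ro.from_euler('z',lean,degrees=True)).as_matrix()
    L=R0.T@(np.array(p)-s["tool_pos"]); w=Ro.from_matrix(R0.T@Rt).as_rotvec()
    n=max(np.linalg.norm(L)/41.7,np.degrees(np.linalg.norm(w))/7.16)
    print("L",np.round(L/300,4),"W",np.round(w/(np.pi/2),4),"rows>=%.1f"%n)
E
python3 - <<'E'
from h import *
from bench import r
s=r.sense();print(r.snapshot("wrist")["hand_eye"])
go(s,(449.5,318.5,270),-19.3)
E
```

```text
[[ 9.99999877e-01 -1.65381674e-04  4.67116568e-04 -7.34623648e-01]
 [-4.94296876e-04 -2.66483413e-01  9.63839378e-01 -1.42336050e+02]
 [-3.49225519e-05 -9.63839490e-01 -2.66483462e-01  6.82060396e+01]
 [ 0.00000000e+00  0.00000000e+00  0.00000000e+00  1.00000000e+00]]
L [-0.4307 -0.1316 -0.9562] W [ 7.000e-04  9.555e-01 -9.000e-04] rows>=12.0
```

Emit:
move_arm --linear '[[-0.43,-0.13,-0.95],[-0.43,-0.13,-0.95],[-0.43,-0.13,-0.95],[-0.43,-0.13,-0.95],[-0.43,-0.13,-0.95],[-0.43,-0.13,-0.95],[-0.43,-0.13,-0.95],[-0.43,-0.13,-0.95],[-0.43,-0.13,-0.95],[-0.43,-0.13,-0.95],[-0.43,-0.13,-0.95],[-0.43,-0.13,-0.95]]' --twist '[[0,0.955,0],[0,0.955,0],[0,0.955,0],[0,0.955,0],[0,0.955,0],[0,0.955,0],[0,0.955,0],[0,0.955,0],[0,0.955,0],[0,0.955,0],[0,0.955,0],[0,0.955,0]]' --hand '[1,1,1,1,1,1,1,1,1,1,1,1]'

```text
time: 1.15
tool_pos: [448.0, 319.0, 269.2]
tcp_rot: [-90.1, 0.0, -19.7]
ft_force: [-0.1, 0.3, 0.7]
finger_gap: 85.6
```

Emit:
move_arm --linear '[[0,0,0],[0,0,0],[0,0,0]]' --twist '[[0,0,0],[0,0,0],[0,0,0]]' --hand '[1,1,1]'

```text
time: 1.4
tool_pos: [447.9, 319.0, 269.0]
tcp_rot: [-90.1, 0.1, -19.4]
ft_force: [-0.4, -0.1, 0.6]
finger_gap: 85.3
```

```bash
python3 - <<'E'
from h import *
from bench import r
s=r.sense();print(s["time"],s["tool_pos"],s["tcp_rot"],s["qd"])
d=r.snapshot("wrist");pickle.dump((s,d),open("w1.pkl","wb"))
X=cloud(d,s)
comp(X,(0,0,640,480),55,70,500)
print("deep");comp(X,(0,0,640,480),5,30,150)
cv2.imwrite("pics/w1.png",d["frame"][:,:,::-1])
go(s,(449.5,0,270),-10);go(s,(446.5,-323.1,250),-8)
E
```

```text
1.4 [447.87174827 318.97067106 269.00284578] [-9.01304342e+01  5.61807690e-02 -1.94089333e+01] [ 0.05382901  0.06004928 -0.17301787 -0.02381545 -0.04800193  0.51835811]
[134   0  78  31 667] [386.2 530.6] [ 4.3 72.3] 0.24 zmed 64.0 [55.1 70.0]
[  0  32  14  65 585] [218.  545.9] [ 6.3 57.4] 47.33 zmed 61.1 [55.0 69.9]
[ 282  164   72   90 5812] [449.  318.4] [70.1 91.6] 70.61 zmed 61.8 [55.7 64.5]
deep
[162   0  73  39 480] [397.5 529.7] [ 7.  78.6] 4.83 zmed 23.5 [14.7 30.0]
[ 467    0  123  134 8270] [711.9 377.2] [ 97.3 103.5] 118.62 zmed 8.9 [5.0 20.1]
[   0   44   52   92 1576] [190.6 531.3] [ 17.8 114.8] 30.8 zmed 17.7 [5.0 30.0]
[361 150  49  58 391] [526.  324.1] [39.3 63.3] 49.82 zmed 20.7 [5.0 30.0]
[ 496  153  144   96 5906] [725.4 225.1] [ 67.9 167.8] 0.16 zmed 26.3 [5.0 30.0]
[314 181   7  51 352] [447.9 315.1] [ 7.  54.4] 70.69 zmed 11.9 [9.9 27.6]
[ 588  219   52  185 3339] [756.4  46. ] [ 72.1 260. ] 82.54 zmed 17.9 [5.0 30.0]
[ 156  236   84   92 4547] [278.  272.7] [ 96.8 102.5] 59.96 zmed 8.0 [5.0 19.3]
[ 305  268   42   41 1192] [423.3 213.2] [50.3 51.2] 164.12 zmed 13.5 [5.0 29.7]
[498 329  48  35 609] [639.8  39. ] [54.6 58.2] 175.96 zmed 5.9 [5.0 29.7]
[337 340  36  18 256] [431.1 126.9] [11.4 44.4] 171.76 zmed 14.5 [5.0 30.0]
[267 354  58  22 380] [350.2 125. ] [ 7.3 83.6] 2.0 zmed 13.1 [5.1 30.0]
[  74  427   65   53 2013] [45.2 81.2] [80.8 89.2] 150.56 zmed 12.1 [7.2 30.0]
L [ 0.3584 -0.0014 -1.001 ] W [ 0.0014 -0.1045 -0.0007] rows>=7.6
L [ 0.707   0.0672 -2.02  ] W [ 0.0014 -0.1268 -0.0008] rows>=15.4
```

View pics/w1.png

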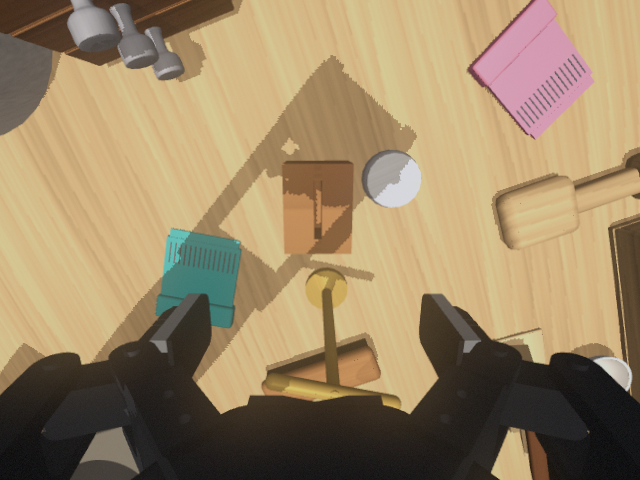

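Emit:
move_arm --linear '[[0.36,-0.05,-1],[0.36,-0.05,-1],[0.36,-0.05,-1],[0.36,-0.05,-1],[0.36,-0.05,-1],[0.36,-0.05,-1],[0.36,-0.05,-1],[0.36,-0.05,-1]]' --twist '[[0,-0.12,0],[0,-0.12,0],[0,-0.12,0],[0,-0.12,0],[0,-0.12,0],[0,-0.12,0],[0,-0.12,0],[0,-0.12,0]]' --hand '[1,1,1,1,1,1,1,1]'

```text
time: 2.12
tool_pos: [449.5, -2.7, 285.1]
tcp_rot: [-90.2, 0.0, -8.5]
ft_force: [0.8, 0.8, -0.1]
finger_gap: 85.0
```

```bash
python3 - <<'E'
from h import *
from bench import r
s=r.sense();go(s,(440,-275,250),-8)
E
```

```text
L [ 0.1036  0.1194 -0.9021] W [ 0.0017 -0.006  -0.0002] rows>=6.6
```

Emit:
move_arm --linear '[[0.104,0.12,-1],[0.104,0.12,-1],[0.104,0.12,-1],[0.104,0.12,-1],[0.104,0.12,-1],[0.104,0.12,-1],[0.104,0.12,-1],[0.104,0.12,-1],[0.104,0.12,-1],[0.104,0.12,-1]]' --twist '[[0,0,0],[0,0,0],[0,0,0],[0,0,0],[0,0,0],[0,0,0],[0,0,0],[0,0,0],[0,0,0],[0,0,0]]' --hand '[1,1,1,1,1,1,1,1,1,1]'

```text
time: 2.95
tool_pos: [435.5, -304.2, 249.5]
tcp_rot: [-90.1, 0.1, -8.5]
ft_force: [0.4, 0.1, -0.2]
finger_gap: 85.4
```

```bash
python3 - <<'E'
from h import *
from bench import r
s=r.sense();print(s["time"],s["tool_pos"],s["tcp_rot"])
d=r.snapshot("wrist");pickle.dump((s,d),open("w2.pkl","wb"))
X=cloud(d,s)
print("block");comp(X,(0,0,640,480),55,67,500)
print("slot");comp(X,(200,100,450,350),5,30,100)
print("grip");comp(X,(200,100,450,350),118,132,100)
print("bottle");comp(X,(200,100,450,400),80,160,100)
E
```

```text
2.95 [ 435.47071899 -304.20900426  249.48424762] [-9.00988282e+01  6.57060722e-02 -8.54903472e+00]
block
[ 292  174   76  126 7275] [ 444.7 -331.6] [ 70.2 125.9] 82.18 zmed 61.7 [55.1 64.5]
slot
[220 100  55  18 150] [ 383.6 -197.8] [11.  52.8] 0.28 zmed 27.1 [16.1 29.9]
[294 170  68   3 128] [ 453.  -269.3] [ 0.3 69.5] 172.16 zmed 19.0 [5.2 29.9]
grip
[ 322  213   21   75 1455] [ 445.6 -323.7] [15.7 60.6] 82.64 zmed 124.3 [118.1 126.7]
bottle
[ 325  100   48   50 1832] [ 473.6 -228.3] [38.6 39.1] 115.41 zmed 98.3 [80.6 141.8]
[ 322  209   21   79 1562] [ 445.6 -323.7] [15.7 60.6] 82.64 zmed 124.3 [83.2 126.7]
```

```bash
python3 - <<'E'
from h import *
from bench import r
s=r.sense();go(s,(445.8,-323.5,135),-7.6);go(s,(445.8,-323.5,93),-7.6)
E
```

```text
L [ 0.043   0.3828 -0.0608] W [ 0.0012 -0.0098 -0.0004] rows>=2.8
L [ 0.0431  0.5228 -0.0605] W [ 0.0012 -0.0098 -0.0004] rows>=3.8
```

Emit:
move_arm --linear '[[0.043,0.05,-0.061],[0.043,0.2,-0.061],[0.043,0.38,-0.061],[0.043,0.38,-0.061],[0.043,0.45,-0.061],[0.043,0.52,-0.061],[0.043,0.523,-0.061],[0.043,0.523,-0.061]]' --twist '[[0.001,-0.01,0],[0.001,-0.01,0],[0.001,-0.01,0],[0.001,-0.01,0],[0.001,-0.01,0],[0.001,-0.01,0],[0.001,-0.01,0],[0.001,-0.01,0]]' --hand '[1,1,1,1,1,1,1,1]'

```text
time: 3.67
tool_pos: [445.6, -321.5, 92.3]
tcp_rot: [-89.9, 0.2, -7.4]
ft_force: [0.3, -0.7, -0.7]
finger_gap: 85.4
```

```bash
python3 - <<'E'
from h import *
from bench import r
s=r.sense();go(s,(445.8,-323.5,93),-7.6)
E
```

```text
L [ 0.0016 -0.0024 -0.0065] W [-0.0009  0.0017 -0.0017] rows>=0.1
```

Close gently.

Emit:
move_arm --linear '[[0.001,0,-0.006],[0.001,0,-0.006],[0.001,0,-0.006],[0.001,0,-0.006],[0.001,0,-0.006],[0.001,0,-0.006],[0.001,0,-0.006],[0.001,0,-0.006],[0.001,0,-0.006],[0.001,0,-0.006],[0.001,0,-0.006],[0.001,0,-0.006]]' --twist '[[0,0,0],[0,0,0],[0,0,0],[0,0,0],[0,0,0],[0,0,0],[0,0,0],[0,0,0],[0,0,0],[0,0,0],[0,0,0],[0,0,0]]' --hand '[-1,-1,-1,-1,-1,-1,-1,-1,-1,-1,-1,-1]' --force 50

```text
time: 4.67
tool_pos: [446.1, -323.7, 93.0]
tcp_rot: [-90.0, 0.1, -7.4]
ft_force: [1.0, -0.2, 5.7]
finger_gap: 15.4
```

```bash
python3 - <<'E'
from h import *
from bench import r
s=r.sense();print(s["tool_pos"],s["tcp_rot"],s["ft_force"],s["wrist_torque"],s["finger_gap"]);go(s,(445.8,-323.5,270),-7.6);
E
```

```text
[ 446.06756958 -323.73215466   93.01052138] [-89.96286438   0.09255219  -7.44806527] [ 0.98119432 -0.24998592  5.70180099] [ 0.03780543 -0.1681344  -0.01499176] 15.392257141520133
L [-0.0019 -0.59    0.001 ] W [-0.0004  0.0017 -0.001 ] rows>=4.2
```

Emit:
move_arm --linear '[[0,-0.05,0],[0,-0.1,0],[0,-0.15,0],[0,-0.25,0],[0,-0.35,0],[0,-0.45,0],[0,-0.55,0],[0,-0.65,0],[0,-0.74,0],[0,-0.74,0],[0,-0.74,0],[0,-0.74,0]]' --twist '[[0,0,0],[0,0,0],[0,0,0],[0,0,0],[0,0,0],[0,0,0],[0,0,0],[0,0,0],[0,0,0],[0,0,0],[0,0,0],[0,0,0]]' --hand '[-1,-1,-1,-1,-1,-1,-1,-1,-1,-1,-1,-1]'

```text
time: 5.67
tool_pos: [446.0, -323.7, 313.7]
tcp_rot: [-89.9, 0.2, -7.5]
ft_force: [-0.8, 0.7, -0.6]
finger_gap: 15.5
```

```bash
python3 - <<'E'
from h import *
from bench import r
s=r.sense();print(s["ft_force"],s["wrist_torque"],s["finger_gap"])
d=r.snapshot("wrist");pickle.dump((s,d),open("w3.pkl","wb"));X=cloud(d,s)
T=(X-s["tool_pos"])@rot(s)
m=(abs(T[...,0])<30)&(T[...,1]>-60)&(T[...,1]<100)&(abs(T[...,2])<50)
v,u=np.where(m);print(len(v),u.min(),u.max(),v.min(),v.max())
cv2.imwrite("pics/w3.png",d["frame"][:,:,::-1])
go(s,(490,-30,320),-13)
E
```

```text
[-0.77962003  0.6788287  -0.57509247] [-0.02724196 -0.03724009  0.01876625] 15.476197612329273
15671 211 427 210 419
L [ 0.0182 -0.0195  0.9898] W [-0.0009  0.0616 -0.002 ] rows>=7.1
```

View pics/w3.png

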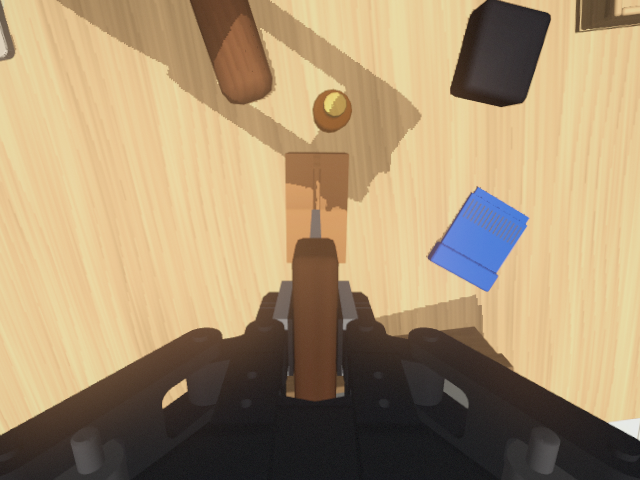

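```bash
cat >>h.py <<'E'
def held(d,s):
    X=cloud(d,s);T=(X-s["tool_pos"])@rot(s)
    t=T[(abs(T[...,0])<14)&(T[...,1]>-40)&(T[...,1]<-28)&(T[...,2]>0)&(T[...,2]<60)]
    print("grip top x %.1f..%.1f y med %.1f z max %.1f"%(*np.percentile(t[:,0],[2,98]),np.median(t[:,1]),np.percentile(t[:,2],98)))
    for a in range(0,75,10):
        b=T[(abs(T[...,0])<14)&(T[...,1]>a)&(T[...,1]<a+10)&(T[...,2]>0)&(T[...,2]<60)]
        if len(b)>5: print(a,len(b),"blade x med %.2f  z med %.1f max %.1f"%(np.median(b[:,0]),np.median(b[:,2]),b[:,2].max()))
    return X
E
python3 - <<'E'
from h import *
s,d=pickle.load(open("w3.pkl","rb"));X=held(d,s)
comp(X,(270,130,380,270),55,67,500)
comp(X,(300,140,340,208),5,45,20)
f=d["frame"]
E
```

```text
grip top x -11.8..11.2 y med -31.4 z max 29.8
0 32 blade x med -0.79  z med 27.4 max 27.7
10 47 blade x med -0.79  z med 27.2 max 27.6
20 49 blade x med -0.79  z med 26.9 max 27.2
30 38 blade x med -0.79  z med 27.0 max 27.2
40 36 blade x med -0.79  z med 26.9 max 27.1
50 31 blade x med -0.79  z med 26.9 max 27.1
60 32 blade x med -0.79  z med 26.9 max 27.1
[ 285  154   64  109 5108] [ 444.6 -331.3] [ 70.2 125.1] 82.24 zmed 61.8 [58.9 64.9]
[300 153  40   1  40] [ 457.  -269.8] [ 0.1 45.4] 172.15 zmed 35.4 [29.6 41.3]
[313 169   7  39 273] [ 447.  -312.8] [ 7.7 48. ] 82.6 zmed 11.8 [9.0 14.4]
```

Emit:
move_arm --linear '[[0.02,-0.02,0.99],[0.02,-0.02,0.99],[0.02,-0.02,0.99],[0.02,-0.02,0.99],[0.02,-0.02,0.99],[0.02,-0.02,0.99],[0.02,-0.02,0.99],[0.02,-0.02,0.99],[0.02,-0.02,0.99]]' --twist '[[0,0.06,0],[0,0.06,0],[0,0.06,0],[0,0.06,0],[0,0.06,0],[0,0.06,0],[0,0.06,0],[0,0.06,0],[0,0.06,0]]' --hand '[-1,-1,-1,-1,-1,-1,-1,-1,-1]'

```text
time: 6.47
tool_pos: [489.7, -27.1, 317.8]
tcp_rot: [-89.9, 0.4, -12.6]
ft_force: [0.2, -0.7, -0.8]
finger_gap: 15.4
```

```bash
python3 - <<'E'
from h import *
from bench import r
s=r.sense();go(s,(460,255,310),-19.4);go(s,(449.1,318.3,310),-19.4)
E
```

```text
L [-0.3013  0.0302  0.8961] W [-0.0011  0.0758 -0.0049] rows>=6.8
L [-0.3827  0.0312  1.0942] W [-0.0011  0.0758 -0.0049] rows>=8.3
```

Emit:
move_arm --linear '[[-0.3,0.03,1],[-0.3,0.03,1],[-0.36,0.03,1],[-0.36,0.03,1],[-0.36,0.03,1],[-0.36,0.03,1],[-0.36,0.03,1],[-0.36,0.03,1],[-0.36,0.03,1],[-0.36,0.03,1]]' --twist '[[0,0.076,0],[0,0.076,0],[0,0.076,0],[0,0.076,0],[0,0.076,0],[0,0.076,0],[0,0.076,0],[0,0.076,0],[0,0.076,0],[0,0.076,0]]' --hand '[-1,-1,-1,-1,-1,-1,-1,-1,-1,-1]'

```text
time: 7.3
tool_pos: [449.4, 289.1, 308.4]
tcp_rot: [-90.1, 0.5, -19.3]
ft_force: [-0.6, -0.9, -1.4]
finger_gap: 15.4
```

```bash
python3 - <<'E'
from h import *
from bench import r
s=r.sense();go(s,(450.1,319,180),-19.4)
E
```

```text
L [-0.0267  0.4282  0.0956] W [ 0.0009  0.0008 -0.006 ] rows>=3.2
```

Emit:
move_arm --linear '[[-0.027,0,0.096],[-0.027,0,0.096],[-0.027,0.1,0.096],[-0.027,0.2,0.096],[-0.027,0.3,0.096],[-0.027,0.4,0.096],[-0.027,0.428,0.096],[-0.027,0.428,0.096],[-0.027,0.428,0.096]]' --twist '[[0,0,-0.006],[0,0,-0.006],[0,0,-0.006],[0,0,-0.006],[0,0,-0.006],[0,0,-0.006],[0,0,-0.006],[0,0,-0.006],[0,0,-0.006]]' --hand '[-1,-1,-1,-1,-1,-1,-1,-1,-1]'

```text
time: 8.05
tool_pos: [450.7, 318.0, 180.6]
tcp_rot: [-90.1, 0.0, -19.4]
ft_force: [0.5, 0.2, -0.2]
finger_gap: 15.2
```

```bash
python3 - <<'E'
from h import *
from bench import r
s=r.sense();print(s["tool_pos"],s["tcp_rot"])
d=r.snapshot("wrist");pickle.dump((s,d),open("w4.pkl","wb"));X=held(d,s)
comp(X,(200,50,450,350),55,67,500)
comp(X,(290,50,350,350),5,45,20)
cv2.imwrite("pics/w4.png",d["frame"][:,:,::-1])
go(s,(450.1,319,150),-19.4)
E
```

```text
[450.7036187  317.97579564 180.64334723] [-9.01134496e+01  4.03566714e-03 -1.94128529e+01]
grip top x -11.7..11.3 y med -31.5 z max 29.7
0 32 blade x med -0.68  z med 27.2 max 27.6
10 48 blade x med -0.68  z med 27.1 max 27.5
20 50 blade x med -0.68  z med 26.7 max 27.1
30 40 blade x med -0.68  z med 26.8 max 27.0
40 33 blade x med -0.68  z med 26.7 max 27.0
50 29 blade x med -0.68  z med 26.7 max 27.1
60 32 blade x med -0.68  z med 26.7 max 26.9
[ 266  171   96  117 7848] [449.1 318.4] [70.2 91.9] 70.69 zmed 61.7 [56.4 64.4]
[290 166  60   4 197] [469.3 359.9] [ 0.2 51.4] 160.7 zmed 28.1 [5.0 41.1]
[309 194  10  43 199] [451.3 325.2] [ 7.8 33.2] 70.74 zmed 12.0 [9.4 38.3]
L [-0.003   0.1021  0.0028] W [ 0.0013 -0.0001 -0.    ] rows>=0.7
```

View pics/w4.png

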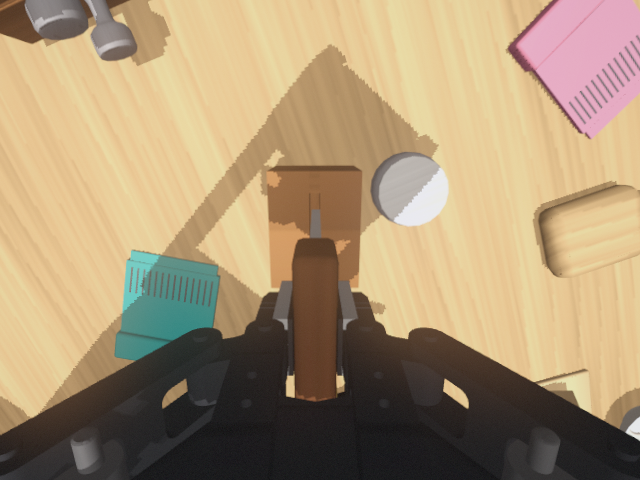

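Emit:
move_arm --linear '[[-0.003,0.05,0.003],[-0.003,0.1,0.003],[-0.003,0.1,0.003],[-0.003,0.1,0.003]]' --twist '[[0,0,0],[0,0,0],[0,0,0],[0,0,0]]' --hand '[-1,-1,-1,-1]'

```text
time: 8.43
tool_pos: [451.5, 319.9, 153.5]
tcp_rot: [-89.9, -0.1, -19.4]
ft_force: [-0.1, 0.1, -0.4]
finger_gap: 15.3
```

```bash
python3 - <<'E'
from h import *
from bench import r
s=r.sense();print(s["tool_pos"],s["tcp_rot"])
go(s,(450.0,319.1,140),-19.3);go(s,(450.0,319.1,93.5),-19.3)
E
```

```text
[451.51989364 319.9456269  153.52626883] [-89.9461436   -0.1455973  -19.39583415]
L [-0.004   0.0451 -0.0044] W [-0.0006 -0.0011  0.0016] rows>=0.3
L [-0.0044  0.2001 -0.0045] W [-0.0006 -0.0011  0.0016] rows>=1.4
```

Emit:
move_arm --linear '[[-0.004,0.02,-0.004],[-0.004,0.04,-0.004],[-0.004,0.04,-0.004],[-0.004,0.04,-0.004],[-0.004,0.04,-0.004]]' --twist '[[0,0,0],[0,0,0],[0,0,0],[0,0,0],[0,0,0]]' --hand '[-1,-1,-1,-1,-1]'

```text
time: 8.85
tool_pos: [450.1, 319.3, 141.8]
tcp_rot: [-89.9, -0.1, -19.4]
ft_force: [0.7, -0.8, -0.4]
finger_gap: 15.5
```

```bash
python3 - <<'E'
from h import *
from bench import r
s=r.sense();print(s["tool_pos"],s["tcp_rot"])
go(s,(450.0,319.1,93.5),-19.3)
d=r.snapshot("wrist");s=r.sense();print(s["tool_pos"],s["tcp_rot"],s["ft_force"]);X=cloud(d,s)
comp(X,(200,50,450,350),55,67,500)
comp(X,(290,150,350,350),5,45,20)
d=r.snapshot("wrist");s=r.sense();print(s["tool_pos"],s["tcp_rot"])
E
```

```text
[450.0587919  319.27927226 141.78165305] [-89.93803515  -0.14973589 -19.39075777]
L [-0.0004  0.1609 -0.0008] W [-0.0007 -0.001   0.0017] rows>=1.2
[450.14117629 319.37055717 141.8751909 ] [-89.92501349  -0.15731312 -19.39438604] [-1.06945386 -0.18647851 -1.64531966]
[ 259  178  112  117 9134] [451.3 324.7] [70.3 78.8] 70.69 zmed 61.8 [55.9 64.6]
[290 172  60   5 287] [467.8 360.5] [ 0.4 45.2] 160.81 zmed 28.6 [9.4 44.9]
[309 204  12  25 118] [454.3 333.2] [ 8.  19.2] 70.7 zmed 12.5 [10.3 43.7]
[450.14335395 319.33976    141.8488311 ] [-89.92870977  -0.15776952 -19.39334705]
```

Emit:
move_arm --linear '[[0,0.03,0],[0,0.06,0],[0,0.09,0],[0,0.11,0],[0,0.13,0],[0,0.145,0],[0,0.155,0],[0,0.161,0],[0,0.161,0]]' --twist '[[0,0,0],[0,0,0],[0,0,0],[0,0,0],[0,0,0],[0,0,0],[0,0,0],[0,0,0],[0,0,0]]' --hand '[-1,-1,-1,-1,-1,-1,-1,-1,-1]'

```text
time: 9.7
tool_pos: [450.4, 319.4, 93.5]
tcp_rot: [-89.9, -0.2, -19.4]
ft_force: [-0.0, -1.0, -1.0]
finger_gap: 15.2
```

Emit:
move_arm --linear '[[0,0,0]]' --twist '[[0,0,0]]' --hand '[-1]'

```text
time: 9.78
tool_pos: [450.6, 319.6, 93.8]
tcp_rot: [-89.9, -0.2, -19.4]
ft_force: [-0.3, -0.3, -1.8]
finger_gap: 15.4
```

Emit:
move_arm --linear '[[0,0.003,0],[0,0.005,0],[0,0.007,0],[0,0.007,0]]' --twist '[[0,0,0],[0,0,0],[0,0,0],[0,0,0]]' --hand '[-1,-1,-1,-1]'

```text
time: 10.12
tool_pos: [451.2, 319.9, 93.0]
tcp_rot: [-89.8, -0.2, -19.4]
ft_force: [-0.8, -0.8, 6.3]
finger_gap: 15.4
```

Emit:
move_arm --linear '[[0,0,0],[0,0,0],[0,0,0],[0,0,0],[0,0,0],[0,0,0],[0,0,0],[0,0,0],[0,0,0],[0,0,0]]' --twist '[[0,0,0],[0,0,0],[0,0,0],[0,0,0],[0,0,0],[0,0,0],[0,0,0],[0,0,0],[0,0,0],[0,0,0]]' --hand '[0.3,0.3,1,1,1,1,1,1,1,1]'

```text
time: 10.95
tool_pos: [451.2, 319.9, 93.0]
tcp_rot: [-89.8, -0.2, -19.4]
ft_force: [-0.3, -0.1, 0.4]
finger_gap: 85.2
```

Emit:
move_arm --linear '[[0,-0.1,0],[0,-0.2,0],[0,-0.3,0],[0,-0.42,0],[0,-0.54,0],[0,-0.66,0],[0,-0.72,0],[0,-0.72,0]]' --twist '[[0,0,0],[0,0,0],[0,0,0],[0,0,0],[0,0,0],[0,0,0],[0,0,0],[0,0,0]]' --hand '[1,1,1,1,1,1,1,1]'

```text
time: 11.62
tool_pos: [452.1, 320.8, 315.6]
tcp_rot: [-89.4, -0.6, -19.4]
ft_force: [-0.5, 0.2, 0.5]
finger_gap: 85.4
```

```bash
python3 - <<'E'
from h import *
from bench import r
s=r.sense();print(s["tool_pos"],s["tcp_rot"])
d=r.snapshot("wrist");pickle.dump((s,d),open("w5.pkl","wb"));X=cloud(d,s)
comp(X,(200,50,450,400),55,67,500)
comp(X,(200,50,450,350),110,145,100)
go(s,(560,80,310),-2.7);
E
```

```text
[452.06415393 320.7505778  315.64682227] [-89.4094335   -0.59892197 -19.39474366]
[ 280  167   63   80 3801] [449.  318.8] [70.1 91.2] 70.88 zmed 61.8 [59.1 64.3]
[ 298  184   18   64 1055] [445.1 321.4] [16.5 61.4] 70.57 zmed 124.3 [110.5 127.1]
[317 310  11  20 168] [423.9 215.1] [ 5.6 10.8] 167.0 zmed 127.7 [110.1 144.8]
L [ 0.6056  0.0186 -0.6377] W [-0.0055 -0.1855  0.0076] rows>=6.3
```

```bash
python3 - <<'E'
from h import *
from bench import r
s=r.sense();go(s,(545,60,280),-3,-20)
E
```

```text
L [ 0.5817  0.1074 -0.7157] W [ 0.0278 -0.1809 -0.215 ] rows>=6.7
```

Emit:
move_arm --linear '[[0.58,0.1,-0.72],[0.58,0.1,-0.72],[0.58,0.1,-0.72],[0.58,0.1,-0.72],[0.58,0.1,-0.72],[0.58,0.1,-0.72],[0.58,0.1,-0.72],[0.58,0.1,-0.72],[0.58,0.1,-0.72]]' --twist '[[0.028,-0.18,-0.215],[0.028,-0.18,-0.215],[0.028,-0.18,-0.215],[0.028,-0.18,-0.215],[0.028,-0.18,-0.215],[0.028,-0.18,-0.215],[0.028,-0.18,-0.215],[0.028,-0.18,-0.215],[0.028,-0.18,-0.215]]' --hand '[1,1,1,1,1,1,1,1,1]'

```text
time: 12.42
tool_pos: [543.4, 57.1, 279.8]
tcp_rot: [-90.0, -19.8, -3.3]
ft_force: [-0.7, -0.3, 1.3]
finger_gap: 85.4
```

```bash
python3 - <<'E'
from h import *
from bench import r
s=r.sense();go(s,(548,3,250),-3,-20)
E
```

```text
L [-0.0095  0.102  -0.1792] W [ 0.0009 -0.0031 -0.0021] rows>=1.5
```

Emit:
move_arm --linear '[[-0.01,0.1,-0.18],[-0.01,0.1,-0.18],[-0.01,0.1,-0.18],[-0.01,0.1,-0.18]]' --twist '[[0,0,0],[0,0,0],[0,0,0],[0,0,0]]' --hand '[1,1,1,1]'

```text
time: 12.75
tool_pos: [546.6, 3.2, 248.4]
tcp_rot: [-89.9, -19.6, -3.4]
ft_force: [-0.1, 0.4, 0.1]
finger_gap: 85.3
```

```bash
python3 - <<'E'
from h import *
from bench import r
s=r.sense();print(s["tool_pos"],s["tcp_rot"])
d=r.snapshot("wrist");pickle.dump((s,d),open("w6.pkl","wb"));X=cloud(d,s)
f=d["frame"];cv2.imwrite("pics/w6.png",f[:,:,::-1])
T=(X-s["tool_pos"])@rot(s)
# brown grip: top face as seen along its own z
m=((X[...,2]>95)&(X[...,2]<150)&(f[...,0]<140)&(f[...,0]>f[...,2]*1.25)).astype(np.uint8);m[:, :200]=0
n,l,st,_=cv2.connectedComponentsWithStats(m)
for i in range(1,n):
    if st[i,4]>300:
        P=T[l==i];print(st[i],"tool xz",*rect(P[:,[0,2]]),"y pct",np.percentile(P[:,1],[1,10,50,90,99]),"centre world",np.median(X[l==i],0))
E
```

```text
[546.58466517   3.22028224 248.42497562] [-89.93841017 -19.61477187  -3.35607157]
[299 168  20 115 968] tool xz [-5.9  0.7] [14.8 92.4] 89.98 y pct [127.74866084 128.36742493 129.35629385 130.60219439 144.19103006] centre world [585.11284101  22.06183679 124.44617975]
```

View pics/w6.png

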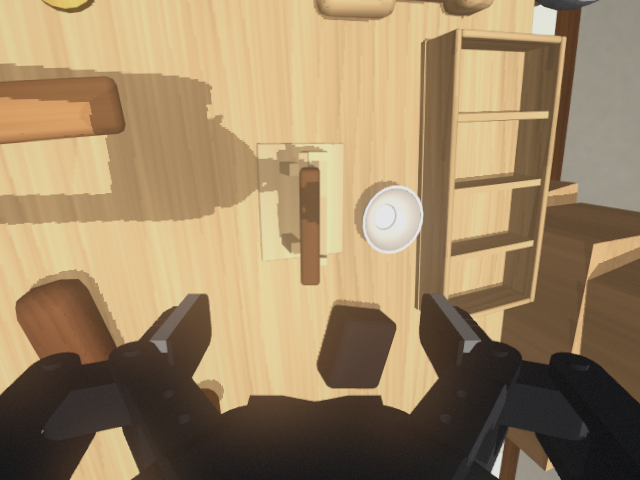

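Emit:
move_arm --linear '[[-0.017,0,0.002],[-0.017,0.1,0.002],[-0.017,0.2,0.002],[-0.017,0.3,0.002],[-0.017,0.4,0.002],[-0.017,0.4,0.002],[-0.017,0.4,0.002]]' --twist '[[0,0,-0.004],[0,0,-0.004],[0,0,-0.004],[0,0,-0.004],[0,0,-0.004],[0,0,-0.004],[0,0,-0.004]]' --hand '[1,1,1,1,1,1,1]'

```text
time: 13.38
tool_pos: [581.4, 3.9, 133.3]
tcp_rot: [-89.9, -19.9, -3.2]
ft_force: [0.9, 0.7, 0.3]
finger_gap: 85.3
```

```bash
python3 - <<'E'
from h import *
from bench import r
s=r.sense();print(s["tool_pos"],s["tcp_rot"])
d=r.snapshot("wrist");X=cloud(d,s)
f=d["frame"]
T=(X-s["tool_pos"])@rot(s)
m=((X[...,2]>95)&(X[...,2]<150)&(f[...,0]<140)&(f[...,0]>f[...,2]*1.25)&(abs(T[...,0])<22)).astype(np.uint8)
n,l,st,_=cv2.connectedComponentsWithStats(m)
for i in range(1,n):
    if st[i,4]>300:
        P=T[l==i];print(st[i],"tool xz",*rect(P[:,[0,2]]),"y pct",np.percentile(P[:,1],[1,10,50,90,99]))
        t=P[P[:,1]<np.percentile(P[:,1],10)+6];print(rect(t[:,[0,2]]),np.polyfit(t[:,0],t[:,1],1),t[:,2].min(),t[:,2].max())
E
```

```text
[581.35986665   3.93734444 133.29664841] [-89.91312977 -19.85709356  -3.21701659]
[ 301  190   35  192 3132] tool xz [ 0.7 -2.7] [15.5 94.2] 90.22 y pct [ 7.8675407   8.55326168  9.45989513 11.14523176 28.39539246]
(array([ 0.7, -2.7]), array([15.5, 94.2]), 90.22) [0.02132579 9.53184587] -49.84533946360492 44.39018510533167
```

Emit:
move_arm --linear '[[0.004,0.03,-0.007],[0.004,0.07,-0.007],[0.004,0.11,-0.007],[0.004,0.131,-0.007],[0.004,0.131,-0.007],[0.004,0.131,-0.007]]' --twist '[[0,0,0],[0,0,0],[0,0,0],[0,0,0],[0,0,0],[0,0,0]]' --hand '[1,1,1,1,1,1]'

```text
time: 13.93
tool_pos: [597.7, 0.7, 100.3]
tcp_rot: [-89.9, -20.1, -3.2]
ft_force: [0.4, -0.8, 0.8]
finger_gap: 85.1
```

Emit:
move_arm --linear '[[0,0,0],[0,0,0],[0,0,0],[0,0,0],[0,0,0],[0,0,0],[0,0,0],[0,0,0],[0,0,0],[0,0,0],[0,0,0],[0,0,0]]' --twist '[[0,0,0],[0,0,0],[0,0,0],[0,0,0],[0,0,0],[0,0,0],[0,0,0],[0,0,0],[0,0,0],[0,0,0],[0,0,0],[0,0,0]]' --hand '[-1,-1,-1,-1,-1,-1,-1,-1,-1,-1,-1,-1]' --force 50

```text
time: 14.93
tool_pos: [597.0, 0.8, 100.3]
tcp_rot: [-89.9, -20.0, -3.2]
ft_force: [-7.5, 0.3, 7.0]
finger_gap: 15.2
```

Emit:
move_arm --linear '[[0,-0.02,0],[0,-0.05,0],[0,-0.09,0],[0,-0.13,0],[0,-0.18,0],[0,-0.23,0],[0,-0.28,0],[0,-0.35,0],[0,-0.42,0],[0,-0.5,0],[0,-0.55,0],[0,-0.55,0]]' --twist '[[0,0,0],[0,0,0],[0,0,0],[0,0,0],[0,0,0],[0,0,0],[0,0,0],[0,0,0],[0,0,0],[0,0,0],[0,0,0],[0,0,0]]' --hand '[-1,-1,-1,-1,-1,-1,-1,-1,-1,-1,-1,-1]'

```text
time: 15.93
tool_pos: [541.4, 3.7, 260.5]
tcp_rot: [-89.9, -20.4, -3.2]
ft_force: [0.5, -0.1, -0.7]
finger_gap: 15.1
```

```bash
python3 - <<'E'
from h import *
from bench import r
s=r.sense();print(s["ft_force"]);d=r.snapshot("wrist");pickle.dump((s,d),open("w7.pkl","wb"))
held(d,s)
go(s,(500,-160,300),-7.8);go(s,(450,-250,300),-7.8)
E
```

```text
[ 0.49799727 -0.08996252 -0.70096229]
grip top x -13.3..12.6 y med -33.8 z max 42.4
10 10 blade x med -1.55  z med 43.4 max 43.6
20 30 blade x med -1.58  z med 43.4 max 43.7
30 21 blade x med -1.86  z med 43.5 max 43.6
40 27 blade x med -1.90  z med 43.4 max 43.6
50 18 blade x med -1.98  z med 43.4 max 43.6
60 18 blade x med -2.04  z med 43.4 max 43.5
70 8 blade x med -2.39  z med 43.4 max 43.4
L [-0.0547 -0.1615 -0.5524] W [-0.0097  0.0507  0.2269] rows>=4.2
L [-0.195  -0.2141 -0.8612] W [-0.0097  0.0507  0.2269] rows>=6.5
```

Emit:
move_arm --linear '[[-0.195,-0.21,-0.86],[-0.195,-0.21,-0.86],[-0.195,-0.21,-0.86],[-0.195,-0.21,-0.86],[-0.195,-0.21,-0.86],[-0.195,-0.21,-0.86],[-0.195,-0.21,-0.86],[-0.195,-0.21,-0.86],[-0.195,-0.21,-0.86]]' --twist '[[-0.01,0.05,0.227],[-0.01,0.05,0.227],[-0.01,0.05,0.227],[-0.01,0.05,0.227],[-0.01,0.05,0.227],[-0.01,0.05,0.227],[-0.01,0.05,0.227],[-0.01,0.05,0.227],[-0.01,0.05,0.227]]' --hand '[-1,-1,-1,-1,-1,-1,-1,-1,-1]'

```text
time: 16.73
tool_pos: [449.5, -250.8, 294.9]
tcp_rot: [-90.0, 0.2, -7.9]
ft_force: [0.2, -0.1, -2.2]
finger_gap: 15.0
```

```bash
python3 - <<'E'
from h import *
from bench import r
s=r.sense();go(s,(447,-330,300),-7.8);go(s,(447,-330,190),-7.8)
E
```

```text
L [ 0.0282 -0.0172 -0.2627] W [-0.0003 -0.0014 -0.0028] rows>=1.9
L [ 0.0298  0.3494 -0.2629] W [-0.0003 -0.0014 -0.0028] rows>=3.2
```

Emit:
move_arm --linear '[[0.025,-0.02,-0.262],[0.025,-0.02,-0.262],[0.025,0.05,-0.262],[0.025,0.1,-0.262],[0.025,0.2,-0.262],[0.025,0.3,-0.262],[0.025,0.37,-0.262],[0.025,0.37,-0.262],[0.025,0.37,-0.262]]' --twist '[[0,0,-0.01],[0,0,-0.01],[0,0,-0.01],[0,0,-0.01],[0,0,-0.01],[0,0,-0.01],[0,0,-0.01],[0,0,-0.01],[0,0,-0.01]]' --hand '[-1,-1,-1,-1,-1,-1,-1,-1,-1]'

```text
time: 17.48
tool_pos: [445.0, -327.5, 181.7]
tcp_rot: [-89.8, -0.4, -7.8]
ft_force: [0.6, -0.0, -1.1]
finger_gap: 15.1
```

```bash
cat >m.py <<'E'
from h import *
from bench import r
s=r.sense();print(s["tool_pos"],s["tcp_rot"],s["ft_force"])
d=r.snapshot("wrist");pickle.dump((s,d),open("w8.pkl","wb"));X=held(d,s)
comp(X,(200,50,450,350),55,67,500)
comp(X,(290,100,350,350),5,45,20)
T=(X-s["tool_pos"])@rot(s)
b=X[(abs(T[...,0])<12)&(T[...,1]>5)&(T[...,1]<75)&(T[...,2]>35)&(T[...,2]<52)]
if len(b)>20:
    for k in(0,1):
        c=np.polyfit(b[:,2],b[:,k],1);print("blade end world",k,"slope %.4f at bottom %.2f"%(c[0],np.polyval(c,s["tool_pos"][2]-79)))
E
python3 m.py
```

```text
[ 444.97401475 -327.52102747  181.73216556] [-89.80860134  -0.43475271  -7.84964724] [ 0.58425568 -0.02494857 -1.07671984]
grip top x -13.4..12.9 y med -35.8 z max 33.4
10 8 blade x med -1.48  z med 43.3 max 43.4
20 31 blade x med -1.28  z med 43.3 max 43.5
30 24 blade x med -1.29  z med 43.3 max 43.4
40 23 blade x med -1.31  z med 43.3 max 43.4
50 20 blade x med -1.35  z med 43.2 max 43.3
60 15 blade x med -1.39  z med 43.2 max 43.4
70 11 blade x med -1.99  z med 43.2 max 43.2
[ 267  154   97  137 7840] [ 446.  -322.3] [ 70.3 107.3] 82.11 zmed 61.7 [59.3 64.2]
[310 104  35  21 111] [ 465.5 -242.4] [ 6.8 29.7] 149.7 zmed 27.3 [5.4 45.0]
[290 153  60   1  60] [ 456.9 -269.8] [ 0.1 47.2] 172.18 zmed 35.2 [32.8 36.7]
[310 177  11  18  82] [ 449.6 -295.3] [ 8.1 16.1] 82.3 zmed 12.2 [10.2 44.8]
blade end world 0 slope -0.0030 at bottom 449.93
blade end world 1 slope -0.0003 at bottom -284.37
```

Emit:
move_arm --linear '[[0.004,0,-0.008],[0.004,0.05,-0.008],[0.004,0.1,-0.008],[0.004,0.11,-0.008],[0.004,0.11,-0.008],[0.004,0.11,-0.008]]' --twist '[[0,0,0],[0,0,0],[0,0,0],[0,0,0],[0,0,0],[0,0,0]]' --hand '[-1,-1,-1,-1,-1,-1]'

```text
time: 18.03
tool_pos: [447.8, -331.7, 152.5]
tcp_rot: [-90.0, -0.7, -7.9]
ft_force: [-0.1, 0.1, -2.1]
finger_gap: 15.2
```

```bash
python3 m.py
```

```text
[ 447.81279857 -331.6858552   152.49466593] [-89.99153964  -0.7022477   -7.85291078] [-0.11428474  0.11170592 -2.0628492 ]
grip top x -13.5..12.8 y med -35.9 z max 37.9
10 7 blade x med -0.79  z med 43.3 max 43.5
20 33 blade x med -1.27  z med 43.3 max 43.5
30 23 blade x med -1.78  z med 43.3 max 43.5
40 24 blade x med -1.05  z med 43.3 max 43.4
50 19 blade x med -1.88  z med 43.3 max 43.3
60 18 blade x med -1.67  z med 43.2 max 43.4
70 8 blade x med -1.71  z med 43.1 max 43.3
[ 256  149  109  148 9896] [ 446.3 -319.8] [ 70.3 102.2] 82.21 zmed 61.7 [59.4 64.7]
[306 100  44  17 171] [ 469.2 -243.2] [ 8.1 32. ] 161.79 zmed 26.2 [5.3 44.8]
[290 148  60   1  60] [ 460.3 -270.2] [ 0.  43.4] 172.19 zmed 27.8 [26.1 29.5]
[305 175  11  21 139] [ 449.3 -297.6] [ 7.9 17.2] 81.79 zmed 11.8 [10.1 23.0]
blade end world 0 slope -0.0062 at bottom 453.06
blade end world 1 slope 0.0034 at bottom -288.81
```

Emit:
move_arm --linear '[[-0.008,0,0.005],[-0.008,0,0.005],[-0.008,0,0.005],[-0.008,0,0.005],[-0.008,0,0.005]]' --twist '[[0,0,0],[0,0,0],[0,0,0],[0,0,0],[0,0,0]]' --hand '[-1,-1,-1,-1,-1]'

```text
time: 18.5
tool_pos: [445.9, -330.1, 153.0]
tcp_rot: [-90.0, -0.7, -7.9]
ft_force: [0.1, 0.1, -2.1]
finger_gap: 15.1
```

```bash
python3 m.py | grep -v blade\ x; python3 -c "
from bench import r
print(r.sense()['tool_pos'])"
```

```text
[ 445.8671249  -330.10548021  152.98219422] [-90.02430967  -0.74982725  -7.85789291] [ 0.07228507  0.12463806 -2.067633  ]
grip top x -13.4..12.8 y med -35.7 z max 37.1
[ 259  151  109  143 9710] [ 446.7 -318.3] [70.4 99.2] 82.16 zmed 61.7 [55.2 64.0]
[308 100  38  19 159] [ 466.1 -242.9] [ 6.3 28.7] 151.99 zmed 26.8 [5.1 44.6]
[290 150  60   1  60] [ 458.2 -269.9] [ 0.1 42.1] 172.17 zmed 36.5 [34.7 37.9]
[308 177  11  18  78] [ 449.8 -296.3] [ 7.6 15.6] 81.83 zmed 12.0 [9.9 33.0]
blade end world 0 slope -0.0045 at bottom 451.05
blade end world 1 slope 0.0036 at bottom -287.26
[ 445.81168688 -330.05969865  152.82770305]
```

Emit:
move_arm --linear '[[0,0.02,0],[0,0.04,0],[0,0.06,0],[0,0.08,0],[0,0.1,0],[0,0.11,0],[0,0.11,0]]' --twist '[[0,0,0],[0,0,0],[0,0,0],[0,0,0],[0,0,0],[0,0,0],[0,0,0]]' --hand '[-1,-1,-1,-1,-1,-1,-1]'

```text
time: 19.13
tool_pos: [445.6, -329.5, 118.4]
tcp_rot: [-89.9, -0.6, -7.9]
ft_force: [-0.2, -0.0, -2.2]
finger_gap: 15.2
```

Emit:
move_arm --linear '[[0,0.02,0],[0,0.04,0],[0,0.06,0],[0,0.08,0],[0,0.085,0],[0,0.085,0]]' --twist '[[0,0,0],[0,0,0],[0,0,0],[0,0,0],[0,0,0],[0,0,0]]' --hand '[-1,-1,-1,-1,-1,-1]'

```text
time: 19.63
tool_pos: [447.9, -330.9, 97.3]
tcp_rot: [-90.1, -0.9, -7.8]
ft_force: [-5.6, 7.0, 27.9]
finger_gap: 15.1
```

```bash
python3 - <<'E'
from h import *
from bench import r
s=r.sense();print(s["ft_force"],s["wrist_torque"]);go(s,(446,-330,99),-7.8,-0.75)
d=r.snapshot("wrist");X=held(d,s)
E
```

```text
[-5.63952795  6.98135593 27.91153832] [ 1.25326946  1.5506126  -0.03761087]
L [-0.0065 -0.0057  0.002 ] W [ 0.0011 -0.0004  0.0015] rows>=0.1
grip top x -13.2..12.6 y med -31.2 z max 43.1
20 29 blade x med -2.18  z med 43.7 max 43.8
30 2701 blade x med 2.67  z med 48.1 max 59.8
40 35 blade x med -2.95  z med 43.8 max 44.2
50 6 blade x med -3.24  z med 43.7 max 43.8
70 9 blade x med -8.21  z med 38.2 max 40.6
```

Emit:
move_arm --linear '[[-0.006,-0.01,0.002],[-0.006,-0.015,0.002],[-0.006,-0.015,0.002],[-0.006,-0.015,0.002],[-0.006,-0.015,0.002]]' --twist '[[0,0,0],[0,0,0],[0,0,0],[0,0,0],[0,0,0]]' --hand '[-1,-1,-1,-1,-1]'

```text
time: 20.1
tool_pos: [445.6, -329.7, 100.8]
tcp_rot: [-90.1, -0.8, -7.8]
ft_force: [-0.6, -0.0, -2.4]
finger_gap: 15.1
```

```bash
python3 m.py; cat > t.py <<'E'
from h import *
s,d=pickle.load(open("w8.pkl","rb"));X=cloud(d,s);T=(X-s["tool_pos"])@rot(s)
for a,b in((20,30),(30,40),(40,46)):
    t=T[(abs(T[...,0])<9)&(T[...,1]>-45)&(T[...,1]<-20)&(T[...,2]>a)&(T[...,2]<b)];print(a,len(t),"top y",np.percentile(t[:,1],[5,50,95]),"x",t[:,0].min(),t[:,0].max(),"zmax",t[:,2].max())
E
python3 t.py; for w in w7 ; do sed s/w8/$w/ t.py | python3 -;done
python3 -c "
import cv2,pickle
s,d=pickle.load(open('w8.pkl','rb'));cv2.imwrite('pics/w8.png',d['frame'][:,:,::-1])"
```

```text
[ 445.63068941 -329.65311957  100.79127953] [-90.05178522  -0.81777141  -7.84128053] [-0.63020935 -0.04273358 -2.40603527]
grip top x -13.3..12.7 y med -33.3 z max 43.0
10 10 blade x med -1.47  z med 43.6 max 43.7
20 30 blade x med -1.50  z med 43.6 max 43.7
30 2442 blade x med 2.23  z med 48.2 max 59.7
40 193 blade x med 5.84  z med 43.7 max 59.6
50 9 blade x med 2.59  z med 40.2 max 42.4
70 16 blade x med 2.28  z med 38.2 max 40.4
[  246   154   139   167 13891] [ 447.1 -314.7] [70.5 91.9] 82.09 zmed 61.7 [55.0 64.2]
[312 100  38  14 232] [ 466.8 -244.6] [ 3.9 23.5] 155.76 zmed 25.5 [5.6 45.0]
[290 152  60   2 120] [ 457.  -269.8] [ 0.1 36.2] 172.17 zmed 30.3 [18.8 41.3]
[318 187   4   9  29] [ 453.7 -292.6] [1.  9.1] 82.19 zmed 24.8 [10.6 45.0]
blade end world 0 slope -0.0090 at bottom 453.21
blade end world 1 slope 0.0985 at bottom -288.54
20 1205 top y [-28.10622629 -27.01058682 -25.26070411] x -8.968450995458584 7.09492781374727 zmax 29.996550254248803
30 1294 top y [-28.08190252 -27.03943027 -25.41263375] x -8.85913418396004 6.989060337229473 zmax 39.99918742329682
40 869 top y [-28.22269622 -27.00565961 -25.02422451] x -8.731804323867392 7.109811235355222 zmax 45.99764000300576
20 1199 top y [-28.03821723 -27.04000119 -25.45914079] x -8.991745546772561 6.899767751551824 zmax 29.97411464652052
30 1294 top y [-28.06146506 -26.99508814 -25.23832718] x -8.934094629462763 6.863327938485154 zmax 39.99896103420723
40 845 top y [-28.07787278 -26.90039342 -25.11640712] x -8.80158073325296 6.710546924263962 zmax 45.993571427813976
```

View pics/w8.png

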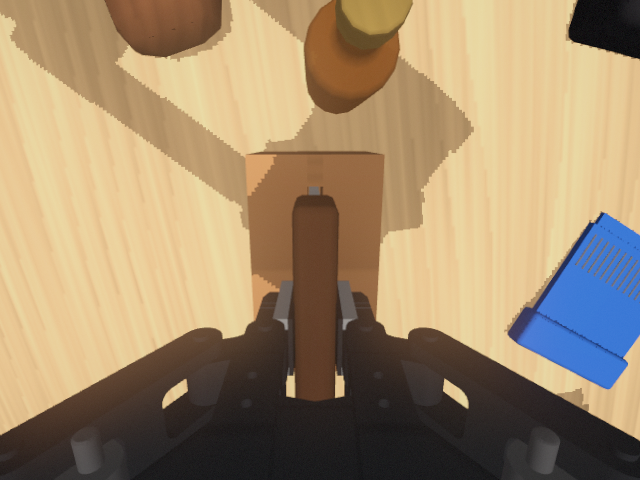

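Emit:
move_arm --linear '[[0.001,0.004,0],[0.001,0.008,0],[0.001,0.01,0],[0.001,0.01,0]]' --twist '[[0,0,0],[0,0,0],[0,0,0],[0,0,0]]' --hand '[-1,-1,-1,-1]'

```text
time: 20.48
tool_pos: [445.9, -329.6, 97.6]
tcp_rot: [-90.0, -0.8, -7.8]
ft_force: [0.2, -0.3, -1.8]
finger_gap: 15.1
```

Emit:
move_arm --linear '[[0,0.002,0],[0,0.004,0],[0,0.004,0],[0,0.004,0]]' --twist '[[0,0,0],[0,0,0],[0,0,0],[0,0,0]]' --hand '[-1,-1,-1,-1]'

```text
time: 20.82
tool_pos: [446.3, -329.8, 97.5]
tcp_rot: [-90.1, -0.8, -7.8]
ft_force: [-2.3, 3.0, 6.3]
finger_gap: 15.2
```

Emit:
move_arm --linear '[[0,0,0],[0,0,0],[0,0,0],[0,0,0],[0,0,0],[0,0,0],[0,0,0],[0,0,0],[0,0,0],[0,0,0]]' --twist '[[0,0,0],[0,0,0],[0,0,0],[0,0,0],[0,0,0],[0,0,0],[0,0,0],[0,0,0],[0,0,0],[0,0,0]]' --hand '[0.3,0.3,1,1,1,1,1,1,1,1]'

```text
time: 21.65
tool_pos: [446.3, -329.8, 97.5]
tcp_rot: [-90.1, -0.8, -7.8]
ft_force: [-0.6, -0.0, 0.4]
finger_gap: 85.6
```

Emit:
move_arm --linear '[[0,-0.1,0],[0,-0.2,0],[0,-0.3,0],[0,-0.42,0],[0,-0.54,0],[0,-0.66,0],[0,-0.72,0],[0,-0.72,0]]' --twist '[[0,0,0],[0,0,0],[0,0,0],[0,0,0],[0,0,0],[0,0,0],[0,0,0],[0,0,0]]' --hand '[1,1,1,1,1,1,1,1]'

```text
time: 22.32
tool_pos: [444.8, -330.6, 320.1]
tcp_rot: [-90.4, -1.3, -7.8]
ft_force: [-0.2, -1.2, 0.9]
finger_gap: 85.4
```

```bash
python3 - <<'E'
from h import *
from bench import r
s=r.sense();print(s["tool_pos"],s["tcp_rot"])
d=r.snapshot("wrist");X=cloud(d,s)
comp(X,(200,50,450,400),55,67,500);comp(X,(200,50,450,350),110,145,100)
d=r.snapshot("top");X=cloud(d)
print("top");comp(X,(185,235,285,300),55,70,200);comp(X,(185,235,285,300),110,140);comp(X,(185,235,285,300),190,210)
comp(X,(435,240,515,300),55,70,200);comp(X,(435,240,515,300),110,140)
cv2.imwrite("pics/top9.png",d["frame"][:,:,::-1])
E
```

```text
[ 444.78075221 -330.62593102  320.10788116] [-90.38031225  -1.30432389  -7.8282408 ]
[ 279  145   64  109 5092] [ 444.4 -331.3] [ 70.3 125.3] 82.13 zmed 61.8 [58.8 65.2]
[262 344 161  26 889] [ 455.9 -540.1] [  3.2 211.9] 179.98 zmed 61.2 [55.0 67.0]
[317  82  24  26 473] [ 473.8 -228.1] [19.3 19.4] 145.84 zmed 139.5 [125.3 142.3]
[ 304  161   17   97 1587] [ 445.5 -330.8] [15.9 95.1] 82.41 zmed 124.4 [110.1 127.3]
top
[193 245  46  39 860] [449.4 318.2] [70.  93.1] 70.67 zmed 62.1 [55.5 69.6]
[196 256  27  15 192] [445.4 320.3] [16.5 61.4] 70.56 zmed 124.4 [111.4 131.1]
[236 251  28  40 242] [423.6 212.6] [12.7 99.1] 150.51 zmed 199.5 [192.9 206.4]
[ 449  252   54   36 1118] [ 445.3 -330.5] [ 71.  129.7] 82.21 zmed 62.2 [55.1 69.8]
[437 250   6   9  30] [ 473.3 -221.5] [ 9.5 19.2] 17.67 zmed 134.1 [110.1 140.0]
[463 261  43  13 310] [ 446.1 -329.7] [16.5 97.7] 82.24 zmed 124.6 [110.2 132.3]
```

View pics/top9.png

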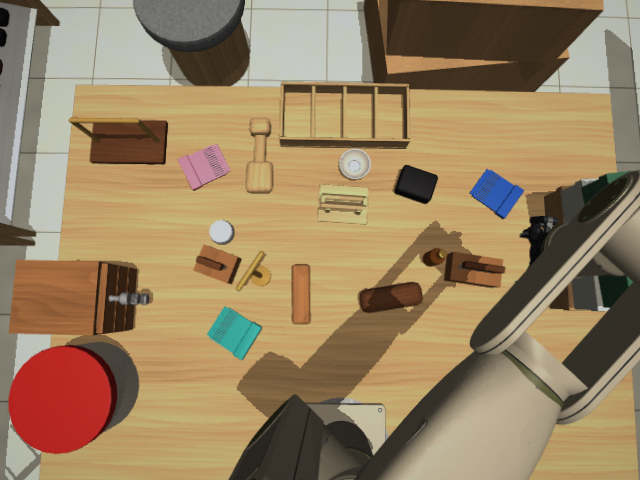

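Both combs stand in their own blocks, with grip tops at about 124.5 mm (125 nominal). The narrow comb is at (217,265) and the wide comb at (481,267); nothing else has moved. I'm handing in.

```bash
python3 -c "
from bench import r
print(r.sense()['qd']);print(r.hand_in())"
```

```text
[-7.20746828e-02  1.39324220e+00  2.87724453e+00 -1.37021618e-02
 -4.47730339e-01 -1.42563744e-03]
the job is handed in; nothing more can be done
None
```

I moved the narrow comb into the narrow block's slot, then drew the wide comb out of the rest along its own axis and put it into the wide block's slot. I let go of both and raised the arm clear. The last check was at about 22 s, and the job is handed in with no verdict reported.

**Last checks (wrist camera just after each release, then top camera):**
- **Height:** both grip tops read about 124.4 mm (125 would be fully home). A force of about 6 N was felt at the slot floor before each release.
- **Narrow comb:** its grip top sits about 4.5 mm to one side of the slot line, which is a lean of about 0.04 rad. It is 1.2 mm off the middle along the slot and in line with it within 0.5°.
- **Wide comb:** its grip is about 1 mm from the middle and in line within 0.3°.
- **Bystanders:** the measured ones, the jewellery stand and the bottle, are unchanged to about a millimetre, and the others look unmoved in the picture.

**What disagreed:** on the wide comb's first lowering the force rose to 28 N, earlier than I expected. My estimate of its lower edge was about 7 mm too high, because finger pixels had got into the grip measurement. I backed off 3 mm, re-centred and measured again, and that contact turned out to be the slot floor.

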